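# Load a wide-core label roll onto the spindle of a roll station

## Robot

A 7-joint arm with a two-finger parallel gripper is mounted at the origin on a cart in front of the work surface, level with it; the furniture and walls round the work are solid. World frame = base frame: x ahead of the robot, y to its left, z up, the work surface at z = 0. Lengths are in m, angles in rad, forces in N, time in s.
With the tool pointing down it reaches from about 0.35 to 0.9 m from the base axis. Payload 19.9 kg.
Tool frame: the origin (TCP) lies between the finger pads; the fingertips stand 14 mm ahead of it and the grasp point (between the pads) lies 5 mm behind it; z points along the fingers, y is the direction in which the jaws open and shut (so a half turn about z gives the same grasp; the last joint's range is limited). The gripper opens to 94 mm and grips with 3 to 60 N. Pads are 16 mm wide; open, the fingers measure 119 mm over their backs; the gripper's body (75 mm by 177 mm) begins 78 mm behind the grasp point.
Start: joints at [1.198, 0.417, -0.01, 1.614, 0.005, 1.111, -0.053], TCP at [0.204, -0.591, 0.219] pointing down, gripper open.
Joint ranges: [-2.81, 2.81], [-0.39, 2.02], [-1.27, 1.25], [0.06, 2.57], [-1.19, 4.33], [0.19, 2], [-2.82, 2.82]. Speed limits (rad/s): [1.89, 1.89, 2.39, 2.39, 3.01, 3.01, 3.01].

## Interface

Orientations are given as a unit quaternion [w, x, y, z].
In Python, from rig import robot gives the robot as it stands.
- The arm moves only by the shell command python3 -m inch 'ROWS' [FORCE]. ROWS is text: rows parted by semicolons, each of 5 numbers parted by spaces: the closure, from -1 (fully open) to 1 (shut), then the shift along the tool's x, y, z in cm, then the turn about the tool's z in rad. A call has exactly 10 rows; each row is the pose to reach, as a shift and turn from the pose commanded when the call began, along the tool's axes at that moment; what a row does not reach only later rows make up. A row lasts 1/12 s, in which the tool goes at most 41.7 mm and 7.16 degrees, less where a joint would pass 70% of its speed; a pose out of reach is approached as far as the arm can. A call with a gripper value outside its range is refused whole. The fingers move at their own pace and stop on an object; FORCE is the grip in N (left out, the last holds). Time passes only in rows, so rows that repeat a pose let the fingers close, or fill a call up. It gives the time, the measured TCP pose, the force and the opening at its end, in the units of the state.
- robot.observe(): the state, without advancing time (a new reading comes with each control period).
- robot.read_camera(name): name is "side" or "top" or "wrist"; returns a dict with "image" (420x560x3 uint8, red, green, blue), "range_z" (420x560 float32, m along the optical axis (not along the pixel's ray), 0 where there is no reading), "fx", "fy", "cx", "cy" (pixels), "eye" and "orientation" of the camera in the world; the wrist camera has in their place "tool_from_camera" (4x4, takes a point from camera to tool coordinates, whose origin is the TCP and whose axes are the flange's). Camera axes: x right, y down, z forward; pixel columns grow to the right and rows downward; lengths in m; the calibration is good to about 2 mm. A picture is of the moment at which its call begins: read the wrist's pose just before it.
- robot.close_job(): hands the job in, once; it reports no verdict.
The state is a dict: "t": time; "joint_positions": joint angles; "qvel": joint speeds; "tau": joint torques, N m; "tcp_pos": TCP position; "eef_rot": TCP orientation; "ft_force": force on the tool from outside, world axes, zero at the start; "torque": the same for the moment, N m; "grip_width": opening from 0.0 (shut) to 1.0 (fully open).
Only numpy, scipy, OpenCV 4.12 (cv2) and the standard library are available. Lean on these libraries where they do the work, as an engineer would, in place of code of your own. Each camera call takes 0.05 s, during which the arm holds its last target.

## Task

Load the label roll with the wide core onto the upright spindle of the roll station. It is wound loosely, so slide it along the deck without lifting or tipping it, round the guide post and the things standing there (leave the narrow-core roll, the amber vial and the bottle cap where they are), onto the loading plate and centred over the spindle. Then press the roll down until the plate is fully down and the spindle stands in the core, and let go.

Things in the scene. Friction and masses are not known exactly. Their poses are not given: they have to be found in the camera images.
- station: roll station fixed on the bench: a grey housing with a flat steel deck on top. Origin on the bench under it, z up. In its own axes the deck spans x -155 to +155 mm and y -80 to +190 mm, its top at z = 60 mm. Beyond the deck's -y edge, at x = 0, y = -130 mm, are the loading plate and the spindle; behind these a guide column (70 mm wide in x, y -202 to -220 mm, top at z = 68 mm)
- spindle_tip (a point): top centre of the fixed, upright steel spindle, diameter 44 mm, tapering to 36 mm over its top 8 mm; the tip is at z = 58 mm in the station's axes, 1 mm below the raised loading plate's top, so that a roll can be slid over it
- loading_plate (a joint): height of the square steel loading plate (94 x 94 mm, with a 48 mm hole round the spindle): 0 = raised, as at the start, its top 1 mm below the deck's top; 0.035 m = fully down on its stop. It moves straight down when pressed with about 10 N and stays where it is left; the roll's weight alone does not move it
- plate_top (a point): centre of the loading plate's top face, on the spindle's axis; sinks with the plate
- wide_roll: the label roll to load: white paper roll, diameter 90 mm, 40 mm high, cardboard core with a bore of 50 mm; lies flat on the deck. Origin at the centre of its underside, z along its axis. 0.25 kg
- narrow_roll: another label roll, same outside size (90 mm, 40 mm high) but with a narrow bore of 28 mm; it does not fit; lies flat on the deck, to be left there. Origin at the centre of its underside
- post: steel guide post fixed upright on the deck, 20 mm in diameter, 60 mm high; origin at its foot
- vial: amber glass vial standing on the deck, 44 mm in diameter, 76 mm high; origin at the centre of its underside; to be left standing
- bottle_cap: loose plastic bottle cap lying on the deck, 32 mm in diameter, 16 mm high; origin at the centre of its underside; to be left
Things that resemble listed ones, but are neither listed nor needed, are in the scene too. Leave any blue or turquoise look-alike of the wide_roll alone.

How it is judged:
By the outcome, as a careful person would: the job done as asked, in the order asked, and still so for the second after the job is handed in, with the robot touching nothing.
It also fails if it takes over 58 s, if anything falls off the work surface, if the arm or the gripper's body presses on something with over 40 N, if the wrist force passes 120 N, or if a joint passes its speed limit or range.

## Working session

There is one attempt and no reset: what is moved stays moved. The work goes in short steps, Python scripts to look and compute and a shell command to move; the robot and the scene stay as the last step left them, time stands still between calls to the robot, and variables do not carry over. Pictures are saved under pics/ and viewed, and the job is handed in when it is done.

```bash
ls; mkdir -p pics
python3 - <<'E'
from rig import robot
import cv2
s=robot.observe(); print(s)
for n in ["side","top","wrist"]:
    c=robot.read_camera(n); cv2.imwrite(f"pics/{n}0.png",c["image"][:,:,::-1])
    print(n,{k:v for k,v in c.items() if k not in("image","range_z")})
E
```

```text
pics
{'t': 0.0, 'joint_positions': array([ 1.19753931,  0.41797799, -0.01031758,  1.61414823,  0.0046996 ,
        1.11070415, -0.05300204]), 'qvel': array([-9.92705619e-04, -6.28643880e-04, -6.71335367e-04, -8.67789453e-05,
       -1.33651000e-03, -4.40845783e-05, -1.18657552e-03]), 'tau': array([-4.74916396e-04, -8.51244235e+01,  6.39082119e-01, -4.25993407e+01,
       -4.87722829e-02,  1.86237122e-02,  1.18116336e-04]), 'tcp_pos': array([ 0.20344873, -0.5905883 ,  0.21883361]), 'eef_rot': array([-5.90113246e-04,  9.86271907e-01,  1.65128303e-01, -1.41712477e-04]), 'ft_force': array([-0.37438345, -0.58756583, -0.24761219]), 'torque': array([-0.03443961,  0.01351474,  0.01741697]), 'grip_width': 1.002051938710335}
side {'fx': 497.46802388953444, 'fy': 497.46802388953444, 'cx': 275.01538754779995, 'cy': 208.6267582658523, 'eye': array([ 0.35430017, -0.68843186,  0.61002441]), 'orientation': array([-0.47305242,  0.87212155, -0.11452197,  0.05010126])}
top {'fx': 415.65009520470807, 'fy': 415.65009520470807, 'cx': 277.9005112874987, 'cy': 208.70178275461046, 'eye': array([0.38837184, 0.08569785, 0.96844005]), 'orientation': array([ 0.06357212, -0.69827964,  0.71182431, -0.04086919])}
wrist {'fx': 344.1573125964934, 'fy': 344.1573125964934, 'cx': 281.3210277808768, 'cy': 208.94139082402654, 'tool_from_camera': array([[ 2.81825779e-05, -9.73808675e-01, -2.27369002e-01,
         6.61822068e-02],
       [ 9.99999746e-01,  1.89356525e-04, -6.87052564e-04,
         1.81687075e-04],
       [ 7.12111552e-04, -2.27368925e-01,  9.73808433e-01,
        -1.65800866e-01],
       [ 0.00000000e+00,  0.00000000e+00,  0.00000000e+00,
         1.00000000e+00]])}
```

View pics/top0.png

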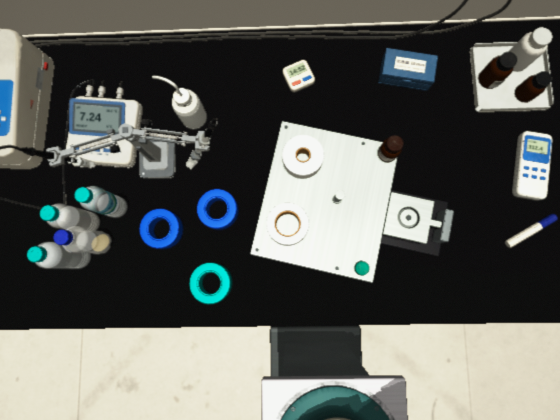

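View pics/side0.png

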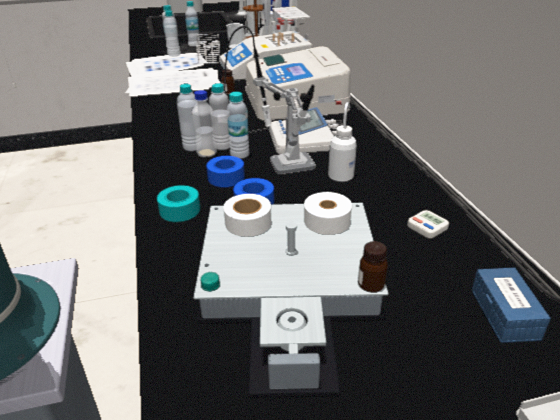

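The top view shows the deck with the wide-core roll at (288,223), the narrow one at (302,156), the post at (337,198), the vial at (392,148), the cap at (362,268), and the plate and spindle at (408,217). Next I'll measure these.

```bash
cat > h.py <<'E'
from rig import robot
import numpy as np, cv2
from scipy.spatial.transform import Rotation as R
def Rq(q): return R.from_quat([q[1],q[2],q[3],q[0]]).as_matrix()
def cam(n):
    s=robot.observe(); c=robot.read_camera(n)
    if n=="wrist":
        T=c["tool_from_camera"]; Rt=Rq(s["eef_rot"])
        c["R"]=Rt@T[:3,:3]; c["eye"]=Rt@T[:3,3]+s["tcp_pos"]
    else: c["R"]=Rq(c["orientation"])
    return c
def rays(c,uv):
    uv=np.atleast_2d(uv).astype(float)
    d=np.c_[(uv[:,0]-c["cx"])/c["fx"],(uv[:,1]-c["cy"])/c["fy"],np.ones(len(uv))]
    return d@c["R"].T
def onplane(c,uv,z):
    d=rays(c,uv); return c["eye"]+d*((z-c["eye"][2])/d[:,2])[:,None]
def cloud(c):
    h,w=c["range_z"].shape; u,v=np.meshgrid(np.arange(w),np.arange(h))
    return (c["eye"]+rays(c,np.c_[u.ravel(),v.ravel()])*c["range_z"].reshape(-1,1)).reshape(h,w,3)
E
python3 - <<'E'
from h import *
c=cam("top"); P=cloud(c); im=c["image"]; hsv=cv2.cvtColor(im,cv2.COLOR_RGB2HSV)
z=P[...,2]
print("z deck",z[180,320],z[240,330],"roll",z[223,272],"bench",z[290,320])
v=P.reshape(-1,3)
roi=np.zeros(z.shape,bool); roi[115:290,240:460]=1
def comps(m,name,zz,minA=15):
    n,l,st,ce=cv2.connectedComponentsWithStats(m.astype(np.uint8))
    for i in range(1,n):
        if st[i,4]<minA: continue
        cn,_=cv2.findContours((l==i).astype(np.uint8),cv2.RETR_EXTERNAL,cv2.CHAIN_APPROX_NONE)
        p=onplane(c,cn[0][:,0,:],zz)[:,:2].astype(np.float32)
        print(name,st[i],"circ",cv2.minEnclosingCircle(p),"ell",cv2.fitEllipse(p)[:2] if len(p)>5 else "", "rect",cv2.minAreaRect(p))
comps(roi&(z>.09)&(z<.11),"rolltop",.1)
comps(roi&(hsv[...,2]>120)&(z>.045)&(z<.075),"deck",.06)
comps(roi&(z>.112),"post/vial",.12)
comps(roi&(hsv[...,0]>70)&(hsv[...,0]<90)&(hsv[...,1]>120),"cap",.076)
comps(roi&(z>.125),"vial",.136)
E
python3 - <<'E'
import cv2
a=cv2.imread('pics/top0.png')[110:290,240:460]
cv2.imwrite('pics/topz.png',cv2.resize(a,None,fx=3.3,fy=3.3,interpolation=cv2.INTER_CUBIC))
E
```

```text
z deck 0.057217891031815515 0.058316899675965095 roll 0.09950278772672883 bench -0.002929347469540433
rolltop [ 282  135   42   41 1222] circ ((0.6342191100120544, 0.05879073590040207), 0.04550657793879509) ell ((0.6344718337059021, 0.05835806950926781), (0.08733649551868439, 0.08866940438747406)) rect ((0.6339526772499084, 0.057799458503723145), (0.08810043334960938, 0.08870979398488998), 88.595458984375)
rolltop [380 139  21  20 111] circ ((0.6433699131011963, -0.1286752074956894), 0.022792916744947433) ell ((0.6486056447029114, -0.13312846422195435), (0.041344139724969864, 0.05370885506272316)) rect ((0.6385615468025208, -0.12517662346363068), (0.042846087366342545, 0.033330440521240234), 50.37057876586914)
rolltop [266 203  43  42 987] circ ((0.48719537258148193, 0.09442393481731415), 0.044815998524427414) ell ((0.48706528544425964, 0.09454313665628433), (0.08731669187545776, 0.0875885859131813)) rect ((0.48651552200317383, 0.09407563507556915), (0.08828898519277573, 0.08666815608739853), 88.92027282714844)
deck [  250   121   192   161 15335] circ ((0.5366021394729614, -0.020899
[... 1689 characters left out ...]
 -0.015295907855033875), (0.01897755265235901, 0.017771217972040176), 42.7214241027832)
cap [355 261  14  14 151] circ ((0.39217162132263184, -0.06129443272948265), 0.014862197451293468) ell ((0.3916580379009247, -0.06130707636475563), (0.026715924963355064, 0.027964675799012184)) rect ((0.3921148180961609, -0.06129194051027298), (0.027317624539136887, 0.02732752077281475), 87.4872055053711)
vial [385 135  18  18 238] circ ((0.6429187059402466, -0.12941139936447144), 0.018755700439214706) ell ((0.6435648798942566, -0.12882684171199799), (0.03364995867013931, 0.03535059466958046)) rect ((0.643543541431427, -0.12885361909866333), (0.03493761643767357, 0.034368857741355896), 41.428810119628906)
```

View pics/topz.png

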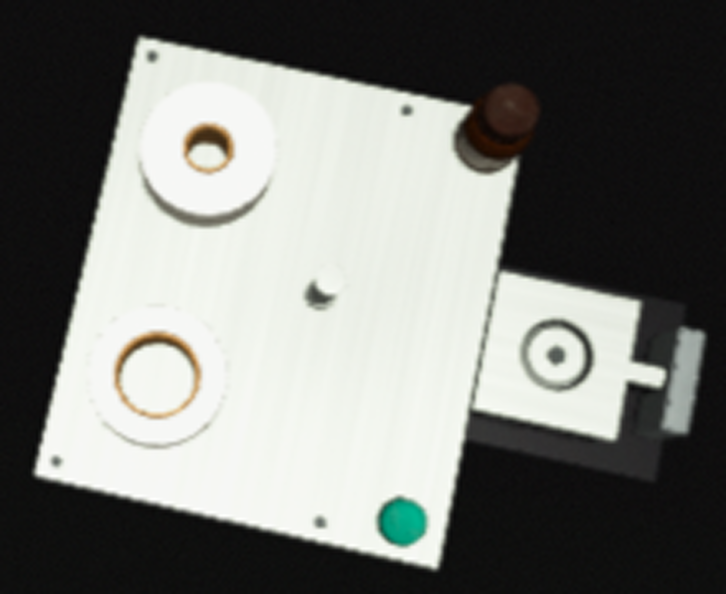

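View pics/wrist0.png

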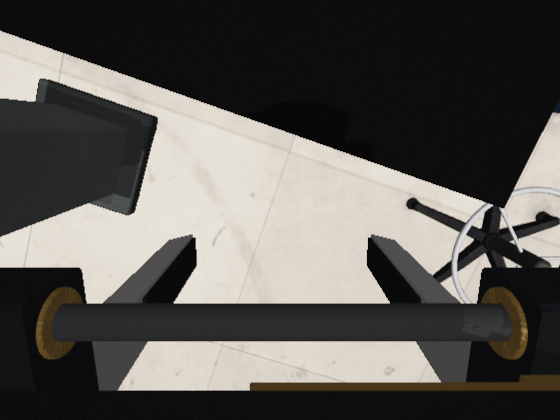

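Run:
```python
from h import *
c=cam("top"); P=cloud(c); im=c["image"]; g=cv2.cvtColor(im,cv2.COLOR_RGB2GRAY)
z=P[...,2]
# plate hole ring / tip
sub=g[195:242,385:432]
cv2.imwrite("pics/pl.png",cv2.resize(sub,None,fx=10,fy=10,interpolation=cv2.INTER_CUBIC))
up=cv2.resize(g[190:250,380:450],None,fx=4,fy=4,interpolation=cv2.INTER_CUBIC)
for th in (110,140,170):
    cn,h=cv2.findContours((up<th).astype(np.uint8),cv2.RETR_LIST,cv2.CHAIN_APPROX_NONE)
    for k in cn:
        if len(k)<20: continue
        p=k[:,0,:]/4+[380-.375,190-.375]
        q=onplane(c,p,.059)[:,:2].astype(np.float32)
        e=cv2.fitEllipse(q)
        if max(e[1])<.07: print(th,np.round(e[0],4),np.round(e[1],4))
# deck edges: mask of deck without plate
roi=np.zeros(z.shape,np.uint8); roi[115:290,240:460]=1
m=((g>120)&(roi>0)&(z>.045)).astype(np.uint8)
m=cv2.morphologyEx(m,cv2.MORPH_CLOSE,np.ones((15,15)))
cn,_=cv2.findContours(m,cv2.RETR_EXTERNAL,cv2.CHAIN_APPROX_NONE)
k=max(cn,key=cv2.contourArea)[:,0,:]
q=onplane(c,k,.06)[:,:2]
a=np.radians(-13.98)
for it in range(3):
    X=np.array([np.cos(a),np.sin(a)]);Y=np.array([-np.sin(a),np.cos(a)])
    s=q@X;t=q@Y
    o=[]; 
    # +-x sides, away from corners
    lo,hi=s.min(),s.max()
    A=q[(s<lo+.006)]; B=q[s>hi-.006]; C=q[t>t.max()-.006]
    angs=[]
    for E_ in(A,B):
        tt=E_@Y; E2=E_[(tt>t.max()-.24)&(tt<t.max()-.03)]
        l=cv2.fitLine(E2.astype(np.float32),cv2.DIST_HUBER,0,.001,.001).ravel()
        d=l[:2]*np.sign(l[1]); angs.append(np.arctan2(d[1],d[0])-np.pi/2); o.append(np.median(E2@X))
    l=cv2.fitLine(C.astype(np.float32),cv2.DIST_HUBER,0,.001,.001).ravel(); d=l[:2]*np.sign(l[0]); angs.append(np.arctan2(d[1],d[0]))
    print(np.degrees(angs),o, np.median(C@Y)); a=np.mean(angs)
X=np.array([np.cos(a),np.sin(a)]);Y=np.array([-np.sin(a),np.cos(a)])
org=X*np.mean(o)+Y*(np.median(C@Y)-.190)
print("yaw",a,"org",org,"spindle",org-.13*Y)
for n,p in dict(wide=(.4869,.0944),narrow=(.6343,.0584),post=(.5421,-.0154),vial=(.6435,-.129),cap=(.3919,-.0613)).items():
    p=np.array(p)-org; print(n,p@X,p@Y)
```

```text
110 [ 0.499  -0.1702] [0.008  0.0083]
110 [ 0.4991 -0.1699] [0.0438 0.0444]
140 [ 0.4991 -0.1702] [0.0097 0.01  ]
140 [ 0.5177 -0.1253] [0.0012 0.0062]
140 [ 0.4995 -0.171 ] [0.0428 0.044 ]
140 [ 0.5288 -0.1281] [0.0012 0.0062]
140 [ 0.5401 -0.1309] [0.0012 0.007 ]
170 [ 0.4726 -0.2478] [0.0067 0.0585]
170 [ 0.4991 -0.1702] [0.0112 0.0115]
170 [ 0.5078 -0.256 ] [0.0027 0.0071]
170 [ 0.499 -0.17 ] [0.0374 0.0379]
170 [ 0.4997 -0.1711] [0.0465 0.0479]
[-13.996321 -14.077176 -14.031125] [np.float64(0.37248575121121635), np.float64(0.6795233362082076)] 0.27381748460364774
[-13.996321 -14.077176 -14.031125] [np.float64(0.3723710917507622), np.float64(0.6794011079921803)] 0.27431035888138033
[-13.996321 -14.077176 -14.031125] [np.float64(0.3723710917507622), np.float64(0.6794011079921803)] 0.27431035888138033
yaw -0.24495478 org [ 0.5306338  -0.04574038] spindle [ 0.49910718 -0.17185965]
wide -0.07641405579068469 0.12535095372634447
narrow 0.07531624671004009 0.1261719512476257
post 0.003765995425798451 0.032215361408763306
vial 0.12968844381056022 -0.05340271914464915
cap -0.1308189525938849 -0.04873981390459023
```

View pics/pl.png

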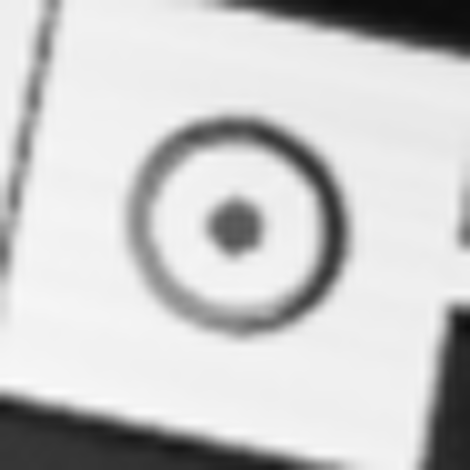

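```bash
python3 -m inch '-1 2.5 -2.8 0 0; -1 5 -5.6 0 0.06; -1 7.5 -8.4 0 0.12; -1 10 -11.2 0 0.2; -1 12.5 -14 0 0.28; -1 15 -16.8 0 0.36; -1 17.5 -19.6 0 0.44; -1 20 -22.4 0 0.5; -1 22.5 -25.2 0 0.55; -1 25 -28 0 0.577' 10
cat > goto.py <<'E'
import sys; from h import *
tx,ty,tz=map(float,sys.argv[1:4]); yaw=float(sys.argv[4]) if len(sys.argv)>4 else -.245
s=robot.observe(); M=Rq(s["eef_rot"]); d=M.T@(np.array([tx,ty,tz])-s["tcp_pos"])
phi=np.arctan2(M[1,0],M[0,0]); print("t",s["t"],"pos",s["tcp_pos"].round(4),"tilt",M[:,2].round(4),"phi",phi,"d cm",(d*100).round(2),"turn",phi-yaw,"F",s["ft_force"].round(1),"w",s["grip_width"])
E
python3 goto.py .4869 .0944 .16
```

```text
t: 1.08
tcp_pos: [0.349, -0.243, 0.2196]
eef_rot: [0.0, 0.992, -0.124, 0.0]
ft_force: [1.3, -1.2, -0.8]
grip_width: 1.004
t 1.0833 pos [ 0.349  -0.243   0.2196] tilt [ 2.e-04 -4.e-04 -1.e+00] phi -0.24836040271700496 d cm [  5.07 -36.1    5.95] turn -0.0033604027170049677 F [ 1.3 -1.2 -0.8] w 1.0043124187928636
```

```bash
python3 -m inch '-1 0.5 -3.7 0 0; -1 1 -7.5 0 0; -1 1.6 -11.2 0 0; -1 2.1 -15 0 0; -1 2.6 -18.8 0 0; -1 3.1 -22.5 0 0; -1 3.6 -26.2 1 0; -1 4.2 -30 2 0; -1 4.7 -33.5 3 0; -1 5.1 -36.1 4 0' 10
python3 -m inch '-1 0 0 0 0; -1 0 0 0 0; -1 0 0 0 0; -1 0 0 0 0; -1 0 0 0 0; -1 0 0 0 0; -1 0 0 0 0; -1 0 0 0 0; -1 0 0 0 0; -1 0 0 0 0'
python3 - <<'E'
from h import *
c=cam("wrist"); cv2.imwrite("pics/w1.png",c["image"][:,:,::-1])
g=cv2.cvtColor(c["image"],cv2.COLOR_RGB2GRAY); P=cloud(c); z=P[...,2]
hsv=cv2.cvtColor(c["image"],cv2.COLOR_RGB2HSV)
m=((np.abs(z-.1)<.012)&(hsv[...,1]<60)&(g>120)).astype(np.uint8)
cn,h=cv2.findContours(m,cv2.RETR_CCOMP,cv2.CHAIN_APPROX_NONE)
for k in cn:
    if len(k)>60:
        q=onplane(c,k[:,0,:],.1)[:,:2].astype(np.float32); print(len(k),cv2.boundingRect(k),cv2.fitEllipse(q)[:2],cv2.minEnclosingCircle(q))
E
python3 goto.py .4869 .0944 .08
```

```text
t: 1.92
tcp_pos: [0.4864, 0.0961, 0.1791]
eef_rot: [-0.0, 0.993, -0.122, 0.0]
ft_force: [0.3, 0.2, -0.4]
grip_width: 0.998
t: 2.75
tcp_pos: [0.4858, 0.093, 0.1795]
eef_rot: [-0.0, 0.992, -0.122, -0.0]
ft_force: [0.2, 0.6, 1.1]
grip_width: 1.003
348 (220, 156, 122, 119) ((0.488426148891449, 0.09339942783117294), (0.08822885155677795, 0.0887061059474945)) ((0.4885646402835846, 0.09333392232656479), 0.045154303312301636)
216 (242, 180, 78, 75) ((0.4879480302333832, 0.0936283990740776), (0.056544411927461624, 0.0567568801343441)) ((0.48800429701805115, 0.09371615946292877), 0.028938643634319305)
321 (211, 0, 137, 63) ((0.6131573915481567, 0.06312282383441925), (0.039519812911748886, 0.09050446003675461)) ((0.6279619932174683, 0.05930756404995918), 0.043696966022253036)
t 2.8 pos [0.4858 0.093  0.1795] tilt [-1.e-04  0.e+00 -1.e+00] phi -0.24521611110161068 d cm [ 0.07 -0.16  9.95] turn -0.00021611110161068314 F [-0.2  0.1  0.1] w 0.9992729941584777
```

View pics/w1.png

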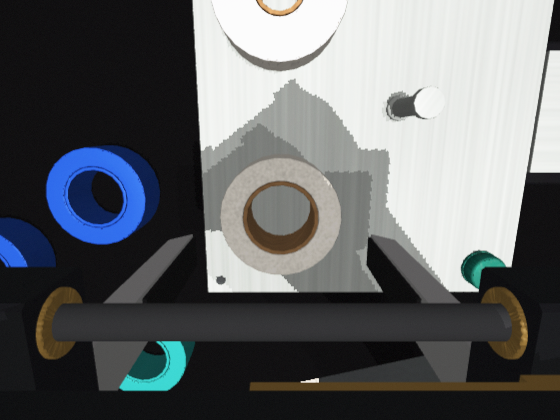

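```bash
python3 -m inch '-1 0.2 -0.09 2 0; -1 0.2 -0.09 4 0; -1 0.2 -0.09 5 0; -1 0.2 -0.09 5.6 0; -1 0.2 -0.09 6 0; -1 0.2 -0.09 6.2 0; -1 0.2 -0.09 6.4 0; -1 0.2 -0.09 6.6 0; -1 0.2 -0.09 6.8 0; -1 0.2 -0.09 7 0'
python3 - <<'E'
from h import *
c=cam("wrist"); cv2.imwrite("pics/w2.png",c["image"][:,:,::-1])
E
python3 goto.py .4878 .0938 .078
```

```text
t: 3.63
tcp_pos: [0.4882, 0.0935, 0.1096]
eef_rot: [-0.0, 0.992, -0.122, 0.0]
ft_force: [0.5, -0.5, -0.3]
grip_width: 0.998
t 3.6833 pos [0.488  0.0934 0.1092] tilt [-0. -0. -1.] phi -0.24523269418260243 d cm [-0.03 -0.03  3.12] turn -0.00023269418260243868 F [-0.7  0.2 -0.4] w 1.00237931361334
```

View pics/w2.png

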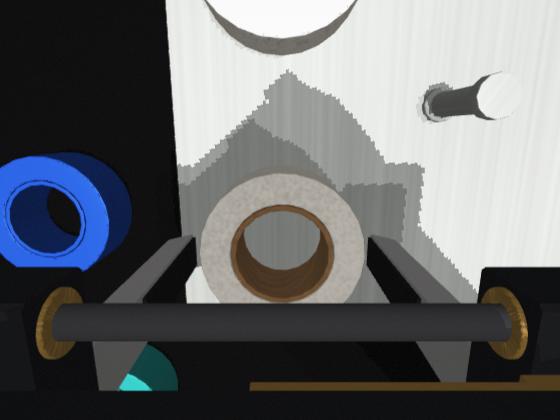

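The roll, at columns 200–364, lies between the pads at about 196 and 368, with no contact force. I'll go down and close gently.

```bash
python3 -m inch '-1 0 0 0.4 0; -1 0 0 0.8 0; -1 0 0 1.2 0; -1 0 0 1.6 0; -1 0 0 2 0; -1 0 0 2.4 0; -1 0 0 2.8 0; -1 0 0 3.1 0; -1 0 0 3.1 0; -1 0 0 3.1 0'
python3 -m inch '0 0 0 0 0; 0 0 0 0 0; 0 0 0 0 0; 0 0 0 0 0; 0 0 0 0 0; 0 0 0 0 0; 0 0 0 0 0; 0 0 0 0 0; 0 0 0 0 0; 0 0 0 0 0' 6
python3 goto.py .4878 .0938 .078
```

```text
t: 4.52
tcp_pos: [0.4879, 0.0935, 0.0783]
eef_rot: [-0.0, 0.992, -0.122, -0.0]
ft_force: [-0.5, 0.1, -0.6]
grip_width: 1.002
t: 5.35
tcp_pos: [0.4881, 0.0935, 0.0785]
eef_rot: [-0.0, 0.992, -0.122, 0.0]
ft_force: [-0.5, -1.0, 1.8]
grip_width: 0.963
t 5.35 pos [0.4881 0.0935 0.0785] tilt [ 1.e-04  1.e-04 -1.e+00] phi -0.24518297696227814 d cm [-0.03 -0.02  0.05] turn -0.00018297696227814741 F [-0.5 -1.   1.8] w 0.963122989838238
```

```bash
python3 -m inch '0 0 0.3 0 0; 0 0 1 0 0; 0 0 2 0 0; 0 0 3 0 0; 0 0 4 0 0; 0 0 5 0 0; 0 0 6 0 0; 0 0 7 0 0; 0 0 7.8 0 0; 0 0 8 0 0'
python3 - <<'E'
from h import *
c=cam("top"); cv2.imwrite("pics/t3.png",c["image"][:,:,::-1])
c=cam("side"); cv2.imwrite("pics/s3.png",c["image"][:,:,::-1])
E
python3 goto.py .4992 -.1705 .078
```

```text
t: 6.18
tcp_pos: [0.4684, 0.0143, 0.0785]
eef_rot: [0.0, 0.992, -0.123, 0.0]
ft_force: [0.9, 3.1, 2.6]
grip_width: 0.962
t 6.2833 pos [0.4683 0.0146 0.0785] tilt [-5.e-04 -9.e-04 -1.e+00] phi -0.24643742745345648 d cm [ 7.51 17.2   0.06] turn -0.0014374274534564857 F [-0.7 -4.3  4.9] w 0.9618500133253315
```

View pics/s3.png

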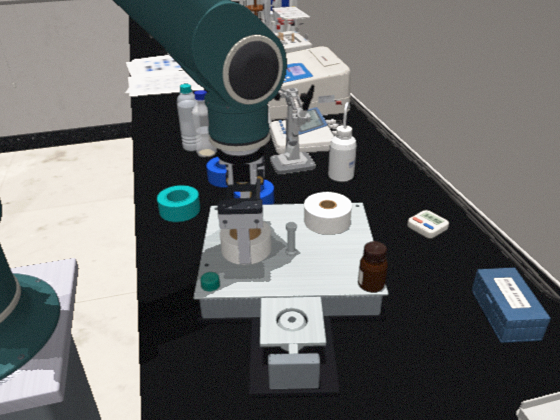

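```bash
python3 -m inch '0 0 0.6 0 0; 0 0 1.4 0 0; 0 0 2.2 0 0; 0 0 3 0 0; 0 0 3.8 0 0; 0 0.6 4.6 0 0; 0 1.3 5.4 0 0; 0 2 6.2 0 0; 0 2.6 6.8 0 0; 0 2.8 7 0 0'
python3 -m inch '0 0.3 0.3 0 0; 0 0.8 0.8 0 0; 0 1.4 1.4 0 0; 0 2 2 0 0; 0 2.6 2.6 0 0; 0 3.2 3.2 0 0; 0 3.8 3.9 0 0; 0 4.4 4.6 0 0; 0 4.7 4.9 0 0; 0 4.7 5 0 0'
python3 - <<'E'
from h import *
c=cam("wrist"); cv2.imwrite("pics/w4.png",c["image"][:,:,::-1])
c=cam("side"); cv2.imwrite("pics/s4.png",c["image"][:,:,::-1])
E
python3 goto.py .4992 -.1705 .0775
```

```text
t: 7.12
tcp_pos: [0.4794, -0.0603, 0.0784]
eef_rot: [0.0, 0.992, -0.123, -0.0]
ft_force: [-2.9, 3.3, 7.1]
grip_width: 0.962
t: 7.95
tcp_pos: [0.5128, -0.1198, 0.0784]
eef_rot: [0.0, 0.992, -0.123, 0.0]
ft_force: [2.3, -0.4, 0.4]
grip_width: 0.962
t 8.05 pos [ 0.5123 -0.1192  0.0784] tilt [ 3.e-04 -3.e-04 -1.e+00] phi -0.24576361793003196 d cm [-0.03  5.29  0.09] turn -0.0007636179300319623 F [ 0.6 -1.2  0.8] w 0.9596191517267071
```

View pics/s4.png

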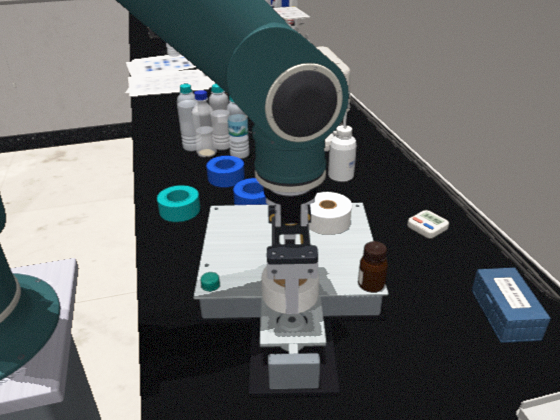

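View pics/w4.png

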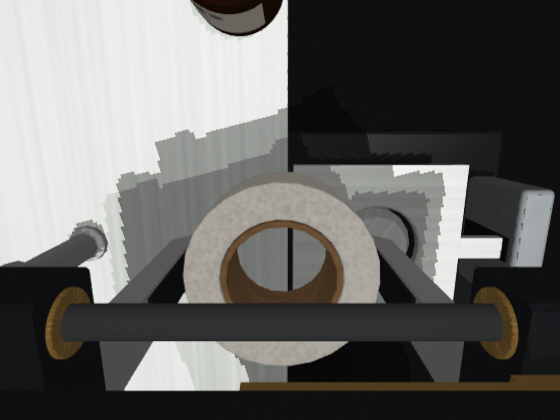

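```bash
cat > chk.py <<'E'
from h import *
c=cam("wrist"); P=cloud(c); z=P[...,2]
g=cv2.cvtColor(c["image"],cv2.COLOR_RGB2GRAY); hsv=cv2.cvtColor(c["image"],cv2.COLOR_RGB2HSV)
import sys; zt=float(sys.argv[1])
m=((np.abs(z-zt)<.008)&(hsv[...,1]<60)&(g>90)).astype(np.uint8); m[300:]=0; m[:150]=0
n,l,st,_=cv2.connectedComponentsWithStats(m); i=1+np.argmax(st[1:,4]); p=P[l==i]
A=np.c_[p[:,:2]-p[:,:2].mean(0),np.ones(len(p))]; k=np.linalg.lstsq(A,p[:,2],rcond=None)[0]; print(st[i],"slopes deg",np.degrees(k[:2]),"z",k[2])
cn,_=cv2.findContours((l==i).astype(np.uint8),cv2.RETR_CCOMP,cv2.CHAIN_APPROX_NONE)
for q in cn:
    if len(q)>60:
        q=q[:,0,:]; q=q[q[:,1]<297]; q=onplane(c,q,zt)[:,:2]
        f=np.linalg.lstsq(np.c_[2*q,np.ones(len(q))],(q**2).sum(1),rcond=None)[0]; print("circle",f[:2].round(4),"r",np.sqrt(f[2]+f[:2]@f[:2]))
E
python3 chk.py .1; python3 goto.py .4992 -.1705 .0775
```

```text
[  183   179   197   121 11387] slopes deg [-0.59696445  0.16837207] z 0.10033904733572557
circle [ 0.5192 -0.1207] r 0.035611818184716634
t 8.1 pos [ 0.5122 -0.119   0.0784] tilt [ 1.e-04 -3.e-04 -1.e+00] phi -0.24542920442276064 d cm [-0.01  5.31  0.09] turn -0.0004292044227606484 F [ 0.6 -1.9  0.4] w 0.9609086250302759
```

```bash
sed -i 's/^cn,_=.*/cn,_=cv2.findContours((l==i).astype(np.uint8),cv2.RETR_CCOMP,cv2.CHAIN_APPROX_NONE); cn=[cv2.convexHull(np.vstack(cn))]/; s/if len(q)>60/if 1/; s/q\[:,1\]<297/q[:,1]<285/' chk.py
python3 -m inch '0 0 0.5 0 0; 0 0 1.1 0 0; 0 0 1.8 0 0; 0 0 2.5 0 0; 0 0 3.2 0.02 0; 0 0 3.9 0.04 0; 0 0 4.6 0.06 0; 0 0 5.1 0.08 0; 0 0 5.3 0.1 0; 0 0 5.3 0.1 0'
python3 chk.py .099; python3 goto.py .4992 -.1705 .0775
python3 - <<'E'
from h import *
c=cam("wrist"); cv2.imwrite("pics/w5.png",c["image"][:,:,::-1])
c=cam("top"); cv2.imwrite("pics/t5.png",c["image"][:,:,::-1])
E
```

```text
t: 8.93
tcp_pos: [0.4989, -0.1711, 0.0773]
eef_rot: [0.0, 0.992, -0.123, -0.0]
ft_force: [-1.4, -0.5, -1.1]
grip_width: 0.958
[  183   179   197   121 11432] slopes deg [-0.58246146  0.1979787 ] z 0.09936031091337795
circle [ 0.5004 -0.1712] r 0.04399388643203429
t 8.9833 pos [ 0.499  -0.1707  0.0773] tilt [-6.e-04 -2.e-04 -1.e+00] phi -0.24581344128490273 d cm [ 0.01 -0.02 -0.02] turn -0.0008134412849027384 F [-0.6 -0.7 -1.3] w 0.9616431816828117
```

View pics/w5.png

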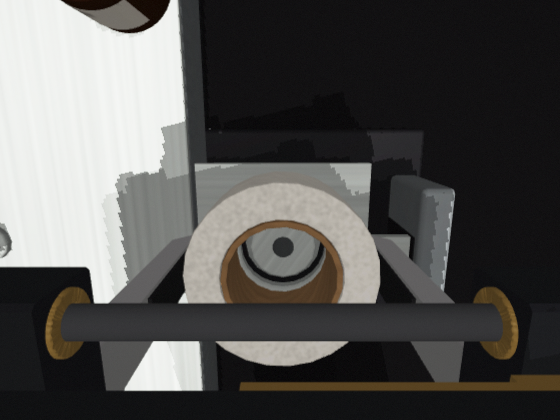

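View pics/t5.png

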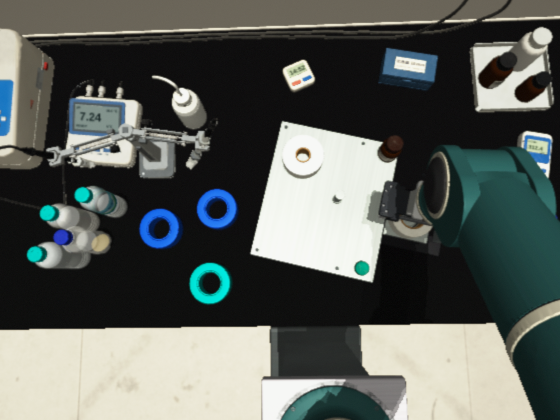

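Run:
```python
from h import *
c=cam("wrist"); g=cv2.cvtColor(c["image"],cv2.COLOR_RGB2GRAY)
m=np.zeros_like(g); m[233:262,268:298]=(g[233:262,268:298]<100)
n,l,st,ce=cv2.connectedComponentsWithStats(m); print(st[1:],ce[1:])
i=1+np.argmax(st[1:,4]); p=onplane(c,ce[i],.058)[0]; print("spindle",p)
Rl=np.array([.5004,-.1712]); yaw=-.245; X=np.array([np.cos(yaw),np.sin(yaw)]);Y=np.array([-X[1],X[0]])
d=p[:2]-Rl; print("roll->spindle tool x,y mm",d@X*1e3,-d@Y*1e3)
```

```text
[[273 237  22  21 354]] [[283.66101695 246.73728814]]
spindle [ 0.49975902 -0.17129018  0.058     ]
roll->spindle tool x,y mm -0.5999630795773784 0.24296470510242682
```

```bash
python3 -m inch '-1 0 0 0 0; -1 0 0 0 0; -1 0 0 0 0; -1 0 0 0 0; -1 0 0 0 0; -1 0 0 0 0; -1 0 0 0 0; -1 0 0 0 0; -1 0 0 0 0; -1 0 0 0 0'
python3 -m inch '-1 0 0 -0.3 0; -1 0 0 -0.8 0; -1 0 0 -1.4 0; -1 0 0 -2 0; -1 0 0 -2.8 0; -1 0 0 -3.6 0; -1 0 0 -4.4 0; -1 0 0 -5.2 0; -1 0 0 -6 0; -1 0 0 -6 0'
python3 -m inch '-0.3 0 0 0 0; -0.3 0 0 0 0; -0.3 0 0 0 0; -0.3 0 0 0 0; -0.3 0 0 0 0; -0.3 0 0 0 0; -0.3 0 0 0 0; -0.3 0 0 0 0; -0.3 0 0 0 0; -0.3 0 0 0 0' 40
python3 chk.py .099; python3 goto.py .4992 -.1705 .113
python3 - <<'E'
from h import *
c=cam("wrist"); cv2.imwrite("pics/w6.png",c["image"][:,:,::-1])
c=cam("side"); cv2.imwrite("pics/s6.png",c["image"][:,:,::-1])
E
```

```text
t: 9.97
tcp_pos: [0.4994, -0.1701, 0.0774]
eef_rot: [-0.0, 0.992, -0.122, -0.0]
ft_force: [-0.5, -0.1, -0.8]
grip_width: 1.002
t: 10.8
tcp_pos: [0.5001, -0.1704, 0.1392]
eef_rot: [0.0, 0.992, -0.122, 0.001]
ft_force: [0.2, 0.4, 0.6]
grip_width: 1.0
t: 11.63
tcp_pos: [0.4994, -0.1701, 0.1374]
eef_rot: [-0.0, 0.992, -0.122, -0.0]
ft_force: [0.9, 1.1, 0.4]
grip_width: 0.651
[ 210  165  143  135 8490] slopes deg [-0.18036144  0.09060746] z 0.09938305616551073
circle [ 0.4999 -0.1699] r 0.044459687674721395
t 11.6833 pos [ 0.4993 -0.1702  0.1374] tilt [-1.e-04  1.e-04 -1.e+00] phi -0.2452323428574722 d cm [-0.    0.04  2.44] turn -0.00023234285747220085 F [-0.5  0.2 -0.9] w 0.6461240095207592
```

View pics/w6.png

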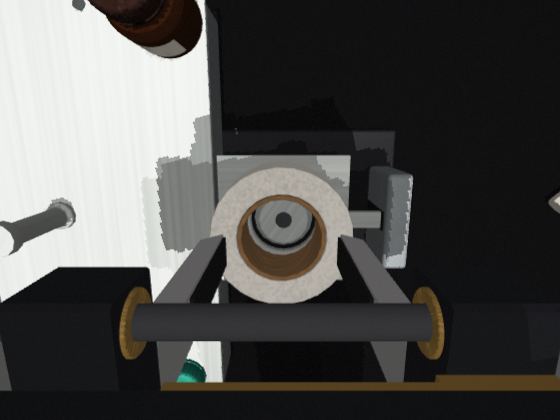

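View pics/s6.png

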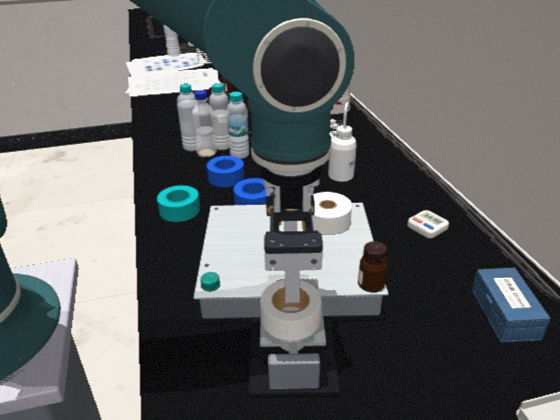

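```bash
python3 -m inch '-0.3 0.02 0 0.8 0; -0.3 0.02 0 1.5 0; -0.3 0.02 0 2 0; -0.3 0.02 0 2.3 0; -0.3 0.02 0 2.5 0; -0.3 0.02 0 2.7 0; -0.3 0.02 0 2.9 0; -0.3 0.02 0 3.1 0; -0.3 0.02 0 3.3 0; -0.3 0.02 0 3.5 0'
python3 chk.py .089; python3 goto.py .4992 -.1705 .078
```

```text
t: 12.62
tcp_pos: [0.4992, -0.1701, 0.1023]
eef_rot: [-0.0, 0.992, -0.122, -0.0]
ft_force: [-4.0, 1.2, 5.9]
grip_width: 0.652
[ 202  170  160  130 8021] slopes deg [-0.25841792  0.12401402] z 0.08842034080364759
circle [ 0.5007 -0.1702] r 0.04386190259180351
t 12.6667 pos [ 0.4991 -0.17    0.102 ] tilt [-1.e-03  3.e-04 -1.e+00] phi -0.2451129801820897 d cm [0.02 0.04 2.4 ] turn -0.00011298018208971694 F [-2.5  1.   1.8] w 0.6488411474707587
```

The plate is sinking with the roll flat on it, so I'll keep pressing.

```bash
python3 -m inch '-0.3 0 0 0.2 0; -0.3 0 0 0.4 0; -0.3 0 0 0.6 0; -0.3 0 0 0.8 0; -0.3 0 0 1 0; -0.3 0 0 1.2 0; -0.3 0 0 1.4 0; -0.3 0 0 1.6 0; -0.3 0 0 1.8 0; -0.3 0 0 2 0'
python3 -m inch '-0.3 0 0 0.05 0; -0.3 0 0 0.1 0; -0.3 0 0 0.15 0; -0.3 0 0 0.2 0; -0.3 0 0 0.25 0; -0.3 0 0 0.3 0; -0.3 0 0 0.33 0; -0.3 0 0 0.36 0; -0.3 0 0 0.4 0; -0.3 0 0 0.4 0'
python3 chk.py .064; python3 goto.py .4992 -.1705 .078
```

```text
t: 13.5
tcp_pos: [0.4994, -0.1701, 0.0824]
eef_rot: [-0.0, 0.992, -0.122, -0.0]
ft_force: [-3.6, 1.2, 6.3]
grip_width: 0.653
t: 14.33
tcp_pos: [0.4994, -0.1701, 0.0785]
eef_rot: [-0.0, 0.992, -0.122, -0.0]
ft_force: [-2.5, 0.5, 4.4]
grip_width: 0.651
[    0   150   195   150 23796] slopes deg [-0.03652505  0.16592025] z 0.06063802457460177
circle [ 0.5508 -0.082 ] r 0.055026734601428304
t 14.3833 pos [ 0.4994 -0.1702  0.0785] tilt [-4.e-04  1.e-04 -1.e+00] phi -0.2451784834332639 d cm [-0.01  0.04  0.05] turn -0.00017848343326390403 F [-3.1  0.8  4.5] w 0.648745014197632
```

```bash
python3 -m inch '-0.3 0 0 0.02 0; -0.3 0 0 0.03 0; -0.3 0 0 0.05 0; -0.3 0 0 0.06 0; -0.3 0 0 0.08 0; -0.3 0 0 0.09 0; -0.3 0 0 0.1 0; -0.3 0 0 0.1 0; -0.3 0 0 0.1 0; -0.3 0 0 0.1 0'
python3 goto.py .4992 -.1705 .078
```

```text
t: 15.22
tcp_pos: [0.4995, -0.1701, 0.0781]
eef_rot: [0.0, 0.992, -0.122, -0.0]
ft_force: [-8.3, 1.9, 20.5]
grip_width: 0.652
t 15.2167 pos [ 0.4995 -0.1701  0.0781] tilt [-2.e-04 -3.e-04 -1.e+00] phi -0.2451605448966691 d cm [-0.02  0.04  0.01] turn -0.00016054489666911254 F [-8.3  1.9 20.5] w 0.6519936177512663
```

```bash
python3 -m inch '-0.3 0 0 0.01 0; -0.3 0 0 0.03 0; -0.3 0 0 0.05 0; -0.3 0 0 0.05 0; -0.3 0 0 0.05 0; -0.3 0 0 0.05 0; -0.3 0 0 0.05 0; -0.3 0 0 0.05 0; -0.3 0 0 0.05 0; -0.3 0 0 0.05 0'
python3 -m inch '-0.3 0 0 -0.1 0; -0.3 0 0 -0.2 0; -0.3 0 0 -0.4 0; -0.3 0 0 -0.8 0; -0.3 0 0 -1.6 0; -0.3 0 0 -2.6 0; -0.3 0 0 -4 0; -0.3 0 0 -6 0; -0.3 0 0 -8 0; -0.3 0 0 -10 0'
python3 -m inch '-0.3 0 3 -1 0; -0.3 0 6 -2 0; -0.3 0 9 -2 0; -0.3 0 12 -2 0; -0.3 0 15 -2 0; -0.3 0 18 -2 0; -0.3 0 21 -2 0; -0.3 0 24 -2 0; -0.3 0 24 -2 0; -0.3 0 24 -2 0'
python3 - <<'E'
from h import *
for n in("top","side"):
    c=cam(n); P=cloud(c); im=c["image"][:,:,::-1]; cv2.imwrite(f"pics/{n}7.png",im)
    if n=="top":
        cv2.imwrite("pics/t7z.png",cv2.resize(im[110:290,240:460],None,fx=3.3,fy=3.3))
        z=P[...,2]; m=np.zeros(z.shape,np.uint8); m[192:245,383:436]=((z>.055)&(z<.08))[192:245,383:436]
        print(z[217-16:217+17:4,400:425:4].round(3))
E
```

```text
t: 16.05
tcp_pos: [0.4996, -0.1702, 0.078]
eef_rot: [0.0, 0.992, -0.122, -0.0]
ft_force: [-11.9, 3.7, 28.3]
grip_width: 0.649
t: 16.88
tcp_pos: [0.4996, -0.1701, 0.1788]
eef_rot: [-0.0, 0.993, -0.122, 0.0]
ft_force: [-0.3, 0.6, 0.3]
grip_width: 0.65
t: 17.72
tcp_pos: [0.4406, -0.4043, 0.1975]
eef_rot: [0.0, 0.992, -0.124, 0.0]
ft_force: [-0.3, 0.9, -0.0]
grip_width: 0.649
[[0.062 0.063 0.062 0.062 0.064 0.011 0.011]
 [0.062 0.06  0.063 0.063 0.063 0.061 0.022]
 [0.017 0.055 0.058 0.048 0.064 0.062 0.06 ]
 [0.057 0.06  0.056 0.055 0.049 0.063 0.064]
 [0.058 0.057 0.056 0.056 0.056 0.063 0.061]
 [0.056 0.055 0.057 0.053 0.045 0.059 0.059]
 [0.043 0.051 0.055 0.053 0.055 0.061 0.063]
 [0.063 0.063 0.063 0.062 0.062 0.061 0.063]
 [0.06  0.06  0.064 0.06  0.065 0.064 0.012]]
```

View pics/t7z.png

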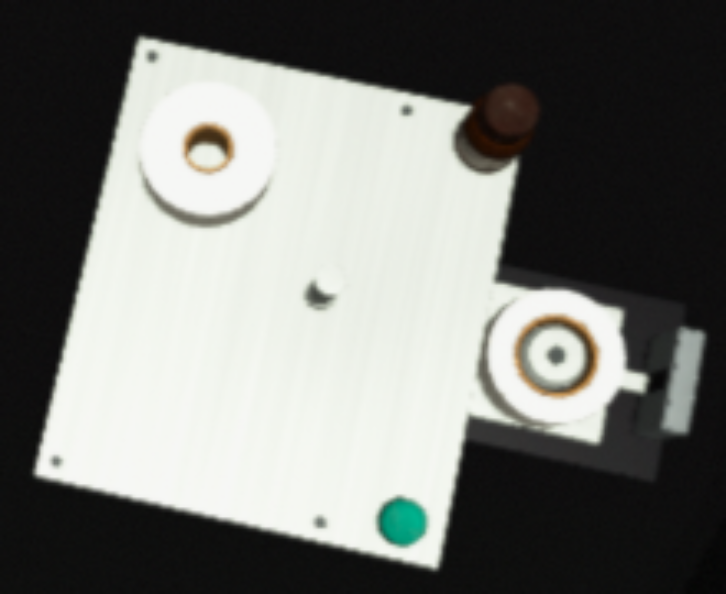

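View pics/side7.png

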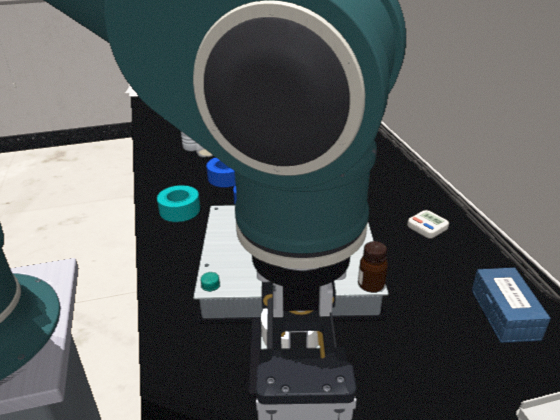

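The roll sits flat around the spindle. Its top reads about 0.063 m, against 0.064 m expected with the plate fully down. The other objects look the same as in the first picture, so I'm handing in.

```bash
python3 -c "
from rig import robot
print(robot.close_job(), robot.observe()['t'])"
```

```text
the job is handed in; nothing more can be done
the job is handed in; nothing more can be done
```

The wide-core roll is on the spindle with the loading plate fully down, and I handed the job in at about 18 s of the 58 s allowed.

I gripped the roll from outside at 6 N and slid it along the deck between the post and the bottle cap, then onto the plate. I let go and pressed it down with the two fingertips on its top face, then withdrew the arm.

**What the checks showed:**
- **Centring:** before I let go, the wrist camera put the roll within 1 mm of the spindle's centre.
- **Plate down:** the press stopped hard with the fingertips at 0.064 m, which is the roll-top height for a plate fully down. The force there was 28 N vertical, with about 12 N sideways.
- **Roll seated:** afterwards the top camera read the roll's top at about 0.063 m and showed the spindle inside the core. That camera also reads the deck about 2 mm low, so this fits.
- **Other objects:** the narrow roll, vial, cap and post looked unmoved in the last top picture. I compared this by eye and did not measure it again.

**What failed or disagreed:**
- **Circle fits:** two wrist-camera fits were useless. One was spoiled by the bar across the view, the other picked up the deck instead of the roll.
- **Final side view:** the arm hid the roll, so only the top view confirms the end state.
- **Sliding force:** the vertical force reached about 7 N for a moment during the slide. Part-way along, before the plate, and again once on it, the wrist camera showed the roll flat to about 0.6°.

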